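Latch the spring gate open and load the glue-up jig

ROBOT

A 6-joint arm with a two-finger parallel gripper is mounted at the origin on the work surface; the furniture and walls round the work are solid. World frame = base frame: x ahead of the robot, y to its left, z up, the work surface at z = 0. Lengths are in mm, angles in rad, forces in N, time in s.
With the tool pointing down it reaches from about 275 to 825 mm from the base axis. Payload 4.9 kg.
Tool frame: the origin (TCP) lies at the very end of the fingers, on their centre line; the grasp point (between the pads) lies 19 mm behind it; z points along the fingers, y is the line along which they close (so a half turn about z gives the same grasp; the last joint's range is limited). The gripper opens to 85 mm and grips with 20 to 120 N. Pads are 22 mm wide; open, the fingers measure 114 mm over their backs; the gripper's body (76 mm by 85 mm) begins 54 mm behind the grasp point. The pads swing forward as they close: fully open they stand 13 mm farther back than shut.
Start: joints at [-1.441, 0.326, -0.193, 1.052, 0, 1.437], TCP at [143.424, -530.988, 231.281] pointing down, gripper open.
Joint ranges: [-2.65, 2.65], [-0.97, 1.79], [-1.3, 1.35], [-1.93, 2.1], [-1.47, 1.37], [-3.14, 3.14]. Speed limits (rad/s): [2.57, 2.57, 3.14, 3.14, 3.14, 3.14].

INTERFACE

Orientations are given as a rotation vector (axis times angle).
In Python, from station import bot gives the robot as it stands. The module is installed in compiled form; this text tells all that it offers.
- The arm moves only by the tool send_rows, never from a script. Its argument "motion" is a list of rows, each a list of 3 entries, a list of its own where there are three numbers: the shift along the tool's x, y, z in m, then the turn, a rotation vector about the tool's x, y, z in degrees, then the finger opening in m, from 0 to 0.0854. A call has exactly 8 rows; each row shifts and turns the commanded pose from where the row before left it, along the tool's axes as they then stand; what a row does not reach is not made up. A row lasts 1/12 s, in which the tool goes at most 41.7 mm and 7.16 degrees, less where a joint would pass 70% of its speed; a pose out of reach is approached as far as the arm can. A call with a gripper value outside its range is refused whole. The fingers move at their own pace and stop on an object; "grip_force" is the grip in N (left out, the last holds). Time passes only in rows, so rows that do not move let the fingers close, or fill a call up. It gives the time, the measured TCP pose, the force, the opening and the grip force at its end, in the units of the state.
- bot.get_state(): the state, without advancing time (a new reading comes with each control period).
- bot.get_image(name): name is "scene" or "top"; returns the picture (480x640x3 uint8, blue, green, red); there is no depth.
- bot.camera_info(name): a dict with "camera_matrix" (3x3 intrinsics, pixels), "world_from_camera" (4x4, takes a point from camera to world coordinates). Camera axes: x right, y down, z forward; pixel columns grow to the right and rows downward; lengths in mm; the calibration is good to about 2 mm. A picture is of the moment at which its call begins. camera_info takes no time and is no camera call.
- bot.job_done(): hands the job in; it is judged then, once.
The state is a dict: "t": time; "joints": joint angles; "qvel": joint speeds; "tau": joint torques, N m; "tool_pos": TCP position; "ee_rot": TCP orientation; "ft_force": force on the tool from outside, world axes, zero at the start; "moment": the same for the moment, N m; "finger_gap": opening from 0.0 (shut) to 1.0 (fully open); "gripper_force": force on a finger pad.
Only numpy, scipy, OpenCV 4.12 (cv2) and the standard library are available. Lean on these libraries where they do the work, as an engineer would, in place of code of your own. Each camera call takes 0.05 s, during which the arm holds its last target. There are 200 camera calls.

TASK

Get the glue-up jig ready: swing its spring gate fully open by the plunger knob and, while holding it there, push the knob all the way down so that the pin behind the catch keeps the gate open by itself when you let go. Then lay the small thick wood offcut flat in the jig's shallow pocket and let go, leaving the gate latched and the wider flat offcut where it lies.

Things in the scene. Friction and masses are not known exactly. Their poses are not given: they have to be found in the camera images.
- jig: the glue-up jig: a plywood board 210 x 190 x 18 mm fixed to the bench, with a hinged aluminium gate, a steel catch and a pocket framed by low wooden lips. Origin: centre of the board's underside, on the bench. x and y along the 210 and 190 mm sides, z up; all jig offsets below are in this frame, heights above the bench
- gate_pivot (a point): the gate's upright hinge axis, at the board's top face (18 mm up), at x -45, y -62 mm of the jig. The hub round it is 32 mm across and 87 mm tall. The gate arm is a bar 20 mm wide, 42 to 58 mm up, reaching 142 mm out from the axis, with a rubber pad on its -x side
- gate (a joint): gate angle, rad. 0 = shut: the arm points along the jig's +y and covers part of the pocket. It opens clockwise seen from above (at angle a the arm points along (sin a, cos a) of the jig). A torsion spring pulls it shut: about 2.5 N at the knob when shut, rising to about 8 N when fully open; it swings back if let go unlatched. Hard stop at 1.27; latched, the pin leans on the catch at 1.15
- knob (a point): centre of the plunger's black round knob, 28 mm in diameter and 30 mm tall, on the gate arm 130 mm from the hinge axis; centre 101 mm up when raised, 83 mm when pushed down. The knob does not turn relative to the arm, so a gripper that holds it should turn with the gate. 18 mm (raised) of thin shaft shows between the knob and the sleeve on the arm (sleeve top 68 mm up)
- plunger (a joint): how far the plunger is pushed down, m: 0 = raised (as at the start), 0.018 = fully down. It stays where it is left (friction about 4 N). Its 10 mm steel pin runs down through the arm, tip 40 mm up when raised (clears the catch by 6 mm), 22 mm up when down. Pushed down too early, the pin stops against the front or on top of the catch
- catch (a point): middle of the top of the catch, an upright steel tooth 10 mm thick along the pin's path and 28 mm wide, top 34 mm up, standing in the pin's path at gate angle 1.073. The pin must go down beyond it (gate angle above 1.15, best about 1.22); the spring then draws the pin against its far face
- pocket (a point): centre of the pocket's floor, which is the board's top (18 mm up), at x -65, y +23 mm of the jig; axes as the jig's. Inside 45 mm along x and 64 mm along y; the wooden lips all round are 8 mm wide and 8 mm high
- wood_block_0: the small thick wood offcut to load: 36 mm (x) x 55 mm (y) x 36 mm tall, 0.04 kg, lying on the bench; origin in the centre of its underside. It fits the pocket with its 55 mm side along the pocket's 64 mm side, either way round; grip it across 36 mm and keep the fingertips more than 8 mm above its underside to clear the lips
- wood_block_3: the wider flat wood offcut, 58 x 60 x 24 mm, that is not used; origin in the centre of its underside
- clamp_jig: another fixture, fixed to the bench between the jig and the offcuts, not used: a wooden board 160 x 260 x 18 mm with a toggle clamp whose red handle stands up to 170 mm above the bench, the top about 100 mm farther from the robot than this origin (the centre of the board's underside). Carry things high over it
Mind the look-alikes: they are no part of the job. Of the things that look like the wood_block_0, take the one that is nearest to the robot's base at the start.

How it is judged:
By the outcome, as a careful person would: the job done as asked, in the order asked, and still so for the second after the job is handed in, with the robot touching nothing.
It also fails if it takes over 61 s, if anything falls off the work surface, if the arm or the gripper's body presses on something with over 40 N, if the wrist force passes 120 N, or if a joint passes its speed limit or range.

## Working session

There is one attempt and no reset: what is moved stays moved. The work goes in short steps, Python scripts to look and compute and a tool call to move; the robot and the scene stay as the last step left them, time stands still between calls to the robot, and variables do not carry over. Pictures are saved under pics/ and viewed, at most 13 in all, crops included, and the job is handed in when it is done.

Besides the shell and the picture viewer there is one more tool, called after "Emit:" in YAML: its name, and indented under it one key for each argument. send_rows: Moves the arm, as the interface text tells. Its arguments: {"type":"object","properties":{"motion":{"type":"array"},"grip_force":{"type":"number"}},"required":["motion"]}

```bash
mkdir -p pics
python3 - <<'E'
from station import bot
import cv2
for n in("top","scene"):
    cv2.imwrite(f"pics/{n}0.png",bot.get_image(n)); i=bot.camera_info(n); print(n,i["camera_matrix"],i["world_from_camera"])
print(bot.get_state())
E
```

```text
top [[580.68679366   0.         320.32487604]
 [  0.         580.68679366 235.83920288]
 [  0.           0.           1.        ]] [[ 1.51374559e-02 -9.80307257e-01  1.96897283e-01  2.25588585e+02]
 [-9.99853427e-01 -1.64158902e-02 -4.86232764e-03 -3.89581945e+01]
 [ 7.99881925e-03 -1.96794820e-01 -9.80412065e-01  1.55559430e+03]
 [ 0.00000000e+00  0.00000000e+00  0.00000000e+00  1.00000000e+00]]
scene [[525.40368817   0.         316.0847604 ]
 [  0.         525.40368817 236.47556005]
 [  0.           0.           1.        ]] [[-6.08071810e-01 -5.69968892e-01  5.52615721e-01 -3.35273154e+02]
 [-7.93754204e-01  4.24005012e-01 -4.36089455e-01  6.53066363e+02]
 [ 1.42455877e-02 -7.03814756e-01 -7.10240700e-01  1.23345443e+03]
 [ 0.00000000e+00  0.00000000e+00  0.00000000e+00  1.00000000e+00]]
{'t': 0.1, 'joints': array([-1.44119224e+00,  3.26859401e-01, -1.93473105e-01,  1.05196029e+00,
        1.62093309e-05,  1.43662603e+00]), 'qvel': array([-0.00044067, -0.00218962,  0.00429205, -0.00085048,  0.00148907,
       -0.00022187]), 'tau': array([ 2.93037283e-04, -4.44238687e+01,  2.63037640e+01,  7.86145160e-03,
       -1.03337659e-04,  1.00487725e-06]), 'tool_pos': array([ 143.36625412, -530.47132627,  230.58984547]), 'ee_rot': array([-3.11282601e+00, -4.12938885e-01, -3.08135948e-05]), 'ft_force': array([ 0.35954938, -0.36575686, -0.41705857]), 'moment': array([-0.00352632,  0.01753433,  0.08975887]), 'gripper_force': 0.0, 'finger_gap': 1.0005104833791432}
```

View pics/top0.png

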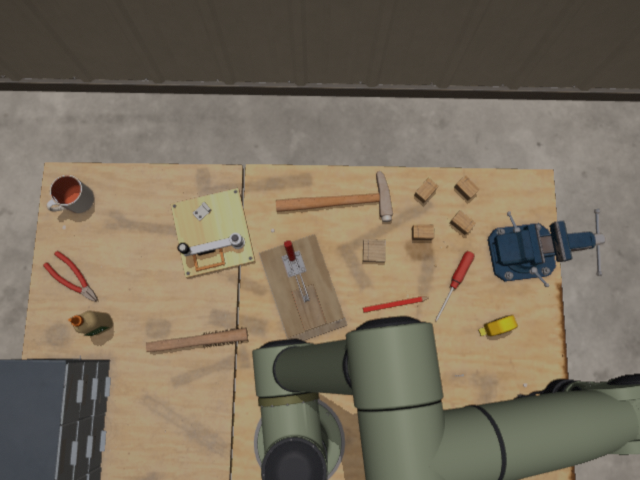

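View pics/scene0.png

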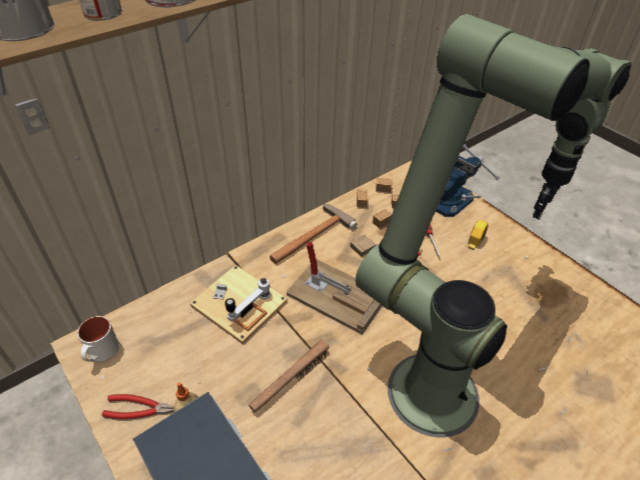

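The top view shows the jig at about (213,233), with its hub at (237,240) and knob at (184,248). The clamp board is at (305,290). The small blocks are at (423,233), (426,190), (462,223) and (467,188), and the flat one is at (374,251).

Run:
```python
import cv2,numpy as np
a=cv2.imread("pics/top0.png")
j=cv2.resize(a[180:290,160:270],None,fx=5,fy=5,interpolation=cv2.INTER_CUBIC)
cv2.imwrite("pics/jig.png",j)
b=cv2.resize(a[170:275,350:490],None,fx=5.5,fy=5.5,interpolation=cv2.INTER_CUBIC)
cv2.imwrite("pics/blk.png",b)
```

```text
(no output)
```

View pics/jig.png

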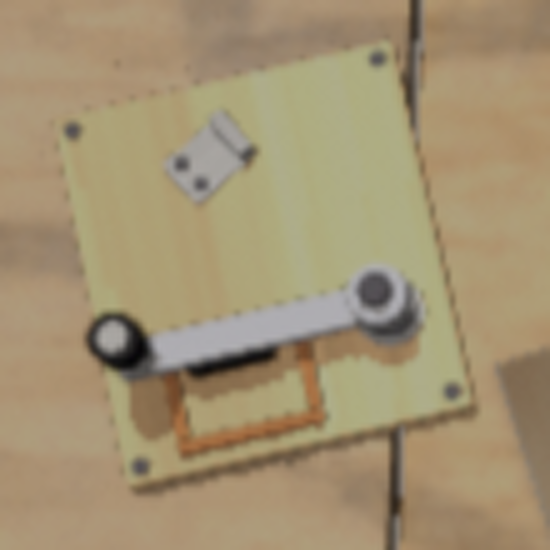

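View pics/blk.png

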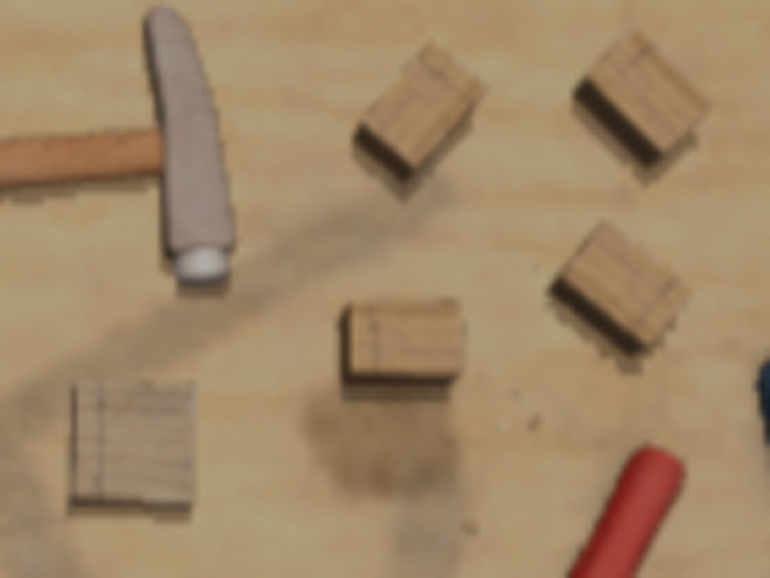

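```bash
cat > h.py <<'E'
from station import bot
import numpy as np, cv2
from scipy.spatial.transform import Rotation as R
from scipy.optimize import least_squares
def ray(p,z,cam="top"):
    i=bot.camera_info(cam);K=i["camera_matrix"];T=i["world_from_camera"]
    d=T[:3,:3]@np.linalg.inv(K)@[p[0],p[1],1];c=T[:3,3]
    return (c+d*(z-c[2])/d[2])[:2]
def fit(P,size):
    "rigid fit of a rectangle's local corners to measured points -> x,y,yaw"
    f=lambda v:((R.from_euler('z',v[2]).as_matrix()[:2,:2]@np.array(size).T).T+v[:2]-P).ravel()
    s=least_squares(f,[*np.mean(P,0),0]);return s.x,np.abs(s.fun).max()
def rel(pos,yaw):
    "shift in tool axes (mm), turn (deg) to TCP pos, tool down with tool x at yaw (deg)"
    s=bot.get_state();A=R.from_rotvec(s["ee_rot"])
    B=R.from_matrix(np.c_[[np.cos(np.radians(yaw)),np.sin(np.radians(yaw)),0],[np.sin(np.radians(yaw)),-np.cos(np.radians(yaw)),0],[0,0,-1]])
    return np.round(A.inv().apply(np.array(pos)-s["tool_pos"]),1),np.round(np.degrees((A.inv()*B).as_rotvec()),1)
E
python3 - <<'E'
from h import *
c=lambda p,f,o:((np.array(p)+.5)/f-.5+o)
J=[ray(c(p,5,(160,180)),18) for p in [(58,122),(392,42),(474,402),(134,482)]] # (+x+y),(+x-y),(-x-y),(-x+y)
v,e=fit(J,[(105,95),(105,-95),(-105,-95),(-105,95)]);print("jig",v,np.degrees(v[2]),e)
M=R.from_euler('z',v[2]).as_matrix()[:2,:2]
w=lambda x,y:M@[x,y]+v[:2]
piv=w(-45,-62);print("piv",piv,"hub seen",ray(c((376,290),5,(160,180)),105))
print("knob",w(-45,68),"seen",ray(c((112,333),5,(160,180)),116))
print("knob@1.22",w(-45+130*np.sin(1.22),-62+130*np.cos(1.22)),"pocket",w(-65,23),"seen",ray(c((247,395),5,(160,180)),26))
for n,ps,z in [("b0",[(350,300),(460,298),(465,376),(345,377)],36),("flat",[(74,384),(194,384),(194,498),(72,498)],24)]:
    B=[ray(c(p,5.5,(350,170)),z) for p in ps]
    s=(18,27.5) if n=="b0" else (30,29)
    print(n,fit(B,[s,(s[0],-s[1]),(-s[0],-s[1]),(-s[0],s[1])]))
for q in[(426,190),(467,188),(462,223),(423,233)]: print(np.linalg.norm(ray(q,36)))
print(ray((290,243),170))
kn=w(-45,68)
print(rel([*kn,250],np.degrees(v[2])-90))
E
```

```text
jig [5.41378329e+02 2.44738273e+02 2.59305231e-01] 14.857095326147258 3.993192655401117
piv [513.78011568 173.27262637] hub seen [508.70378864 171.27679877]
knob [480.44693634 298.92651272] seen [482.30795321 301.31669353]
knob@1.22 [620.32679418 247.75621719] pocket [472.65397744 250.30275524] seen [466.03519249 248.79507564]
b0 (array([ 5.48645087e+02, -3.21795196e+02,  1.46434055e-02]), np.float64(2.3299888103305193))
flat (array([ 4.97609763e+02, -1.90570700e+02,  2.52078871e-03]), np.float64(2.221135413904676))
740.8960427162389
803.5297607411193
713.772797623226
630.9231220755737
[484.90473366  27.48508536]
(array([ 541.7, -712.9,  -18.2]), array([-0.1,  0.1, 90.3]))
```

```bash
cat >> h.py <<'E'
c=lambda p,f,o:((np.array(p)+.5)/f-.5+o)
def jigfit(P,wt):
    "P: list of (pixel,(x,y,z) in jig); bolts at (+-a,+-b,18) given as strings"
    def f(v):
        M=R.from_euler('z',v[2]).as_matrix()[:2,:2];r=[]
        for (p,q),k in zip(P,wt):
            q=(q[0]*v[3],q[1]*v[4],20) if len(q)==2 else q
            r+=list(k*(M@q[:2]+v[:2]-ray(p,q[2])))
        return r
    s=least_squares(f,[541,245,.23,90,80]);return s.x,np.round(s.fun.reshape(-1,2),1)
E
python3 - <<'E'
from h import *
o=(160,180)
P=[((72,131),(1,1)),((377,59),(1,-1)),((452,391),(-1,-1)),((140,467),(-1,1)),
((182,457),(-95.5,63,26)),((325,420),(-95.5,-17,26)),((112,333),(-45,68,116)),((376,290),(-45,-62,105))]
P=[(c(p,5,o),q) for p,q in P]
print(jigfit(P,[1]*8)); print(jigfit(P[:7],[1]*7))
a=cv2.imread("pics/top0.png");h=cv2.cvtColor(a,cv2.COLOR_BGR2HSV)
m=cv2.inRange(h,(22,60,120),(35,255,255));m[:, :165]=0;m[:,262:]=0;m[:180]=0;m[290:]=0
m=cv2.morphologyEx(m,cv2.MORPH_OPEN,np.ones((3,3)));n,l,s,_=cv2.connectedComponentsWithStats(m)
k=1+s[1:,4].argmax();r=cv2.minAreaRect(np.argwhere(l==k)[:,::-1].astype(np.float32));b=cv2.boxPoints(r);print(r,[ray(x,18) for x in b])
E
```

```text
(array([5.40572738e+02, 2.45940682e+02, 2.53721356e-01, 9.47093245e+01,
       8.48377218e+01]), array([[ 0.3, -0.8],
       [-0.5, -1.1],
       [-0.7, -0.5],
       [ 0.3, -0.4],
       [ 0.1,  1.5],
       [-0.9, -1.2],
       [-2.4, -0.8],
       [ 3.9,  3.4]]))
(array([5.41154661e+02, 2.46565931e+02, 2.57700526e-01, 9.47096395e+01,
       8.48389519e+01]), array([[ 0.5,  0.1],
       [ 0.3, -0.1],
       [ 0.3, -0.2],
       [ 0.6, -0.2],
       [ 0.5,  1.7],
       [-0.1, -0.9],
       [-2. , -0.5]]))
((185.08103942871094, 222.87759399414062), (45.098514556884766, 21.785869598388672), 86.633544921875) [array([624.5570548 , 357.06049258]), array([629.1811612, 298.0520449]), array([504.42641101, 283.7412726 ]), array([499.96647128, 341.8493098 ])]
```

Emit:
send_rows:
  motion:
    - [[0.012, -0.016, -0.006], [0, 0, 0], 0.085]
    - [[0.022, -0.029, -0.006], [0, 0, 0], 0.085]
    - [[0.022, -0.029, -0.006], [0, 0, 0], 0.085]
    - [[0.022, -0.029, -0.006], [0, 0, 0], 0.085]
    - [[0.022, -0.029, -0.006], [0, 0, 0], 0.085]
    - [[0.022, -0.029, -0.006], [0, 0, 0], 0.085]
    - [[0.022, -0.029, -0.006], [0, 0, 0], 0.085]
    - [[0.022, -0.029, -0.006], [0, 0, 0], 0.085]

```text
t: 0.77
tool_pos: [246.7, -274.4, 279.3]
ee_rot: [-3.114, -0.412, -0.0]
ft_force: [0.1, -0.5, -0.2]
finger_gap: 0.998
gripper_force: 0.0
```

Emit:
send_rows:
  motion:
    - [[0.022, -0.029, 0], [0, 0, 0], 0.085]
    - [[0.022, -0.029, 0], [0, 0, 0], 0.085]
    - [[0.022, -0.029, 0], [0, 0, 0], 0.085]
    - [[0.022, -0.029, 0], [0, 0, 0], 0.085]
    - [[0.022, -0.029, 0], [0, 0, 0], 0.085]
    - [[0.022, -0.029, 0], [0, 0, 0], 0.085]
    - [[0.022, -0.029, 0], [0, 0, 0], 0.085]
    - [[0.022, -0.029, 0], [0, 0, 0], 0.085]

```text
t: 1.43
tool_pos: [356.0, -4.5, 279.3]
ee_rot: [3.114, 0.413, 0.0]
ft_force: [0.1, -0.4, -0.1]
finger_gap: 0.994
gripper_force: 0.0
```

Emit:
send_rows:
  motion:
    - [[0.022, -0.029, 0], [0, 0, 0], 0.085]
    - [[0.022, -0.029, 0], [0, 0, 0], 0.085]
    - [[0.022, -0.029, 0], [0, 0, 0], 0.085]
    - [[0.022, -0.029, 0], [0, 0, 0], 0.085]
    - [[0.022, -0.029, 0], [0, 0, 0], 0.085]
    - [[0.022, -0.029, 0], [0, 0, 0], 0.085]
    - [[0.022, -0.029, 0], [0, 0, 0], 0.085]
    - [[0.022, -0.029, 0], [0, 0, 0], 0.085]

```text
t: 2.1
tool_pos: [473.3, 236.7, 279.1]
ee_rot: [-3.08, -0.482, 0.008]
ft_force: [-0.8, -0.6, 0.3]
finger_gap: 0.997
gripper_force: 0.0
```

Emit:
send_rows:
  motion:
    - [[0, 0, 0], [0, 0, 7], 0.085]
    - [[0, 0, 0], [0, 0, 7], 0.085]
    - [[0, 0, 0], [0, 0, 7], 0.085]
    - [[0, 0, 0], [0, 0, 7], 0.085]
    - [[0, 0, 0], [0, 0, 7], 0.085]
    - [[0, 0, 0], [0, 0, 7], 0.085]
    - [[0, 0, 0], [0, 0, 7], 0.085]
    - [[0, 0, 0], [0, 0, 7], 0.085]

```text
t: 2.77
tool_pos: [462.7, -12.0, 279.9]
ee_rot: [-2.884, 0.48, 0.11]
ft_force: [0.5, 0.8, 0.5]
finger_gap: 0.992
gripper_force: 0.0
```

```bash
python3 -c "
from h import *
s=bot.get_state();print(s['t'],s['tool_pos'],s['joints'],s['ft_force']);print(rel([481.5,301,150],-75.2))"
```

```text
2.7667 [462.71765345 -12.03237168 279.85875478] [-0.32018385  0.19644946 -0.26303663  1.22011028  0.20100627  3.14058064] [0.54958065 0.78531487 0.50853045]
(array([ -65.8, -269.5,  195.6]), array([-7.5, 11.4, 56. ]))
```

```bash
python3 -c "
from h import *
s=bot.get_state();print(rel([462.7,-12,290],20),rel([462.7,-12,290],50))"
```

```text
(array([-1.1, -2. , -9.9]), array([-13.2,   2.1, -38.7])) (array([-1.1, -2. , -9.9]), array([-13.8,  -1.4, -68.6]))
```

Emit:
send_rows:
  motion:
    - [[0, 0, 0], [-1.38, -0.14, -6.86], 0.085]
    - [[0, 0, 0], [-1.38, -0.14, -6.86], 0.085]
    - [[0, 0, 0], [-1.38, -0.14, -6.86], 0.085]
    - [[0, 0, 0], [-1.38, -0.14, -6.86], 0.085]
    - [[0, 0, 0], [-1.38, -0.14, -6.86], 0.085]
    - [[0, 0, 0], [-1.38, -0.14, -6.86], 0.085]
    - [[0, 0, 0], [-1.38, -0.14, -6.86], 0.085]
    - [[0, 0, 0], [-1.38, -0.14, -6.86], 0.085]

```text
t: 3.43
tool_pos: [462.9, -10.5, 279.8]
ee_rot: [-2.939, -0.979, 0.025]
ft_force: [-0.2, 0.2, -0.1]
finger_gap: 0.996
gripper_force: 0.0
```

Emit:
send_rows:
  motion:
    - [[0, 0, 0], [-1.38, -0.14, -6.86], 0.085]
    - [[0, 0, 0], [-1.38, -0.14, -6.86], 0.085]
    - [[0, 0, 0], [0, 0, -7], 0.085]
    - [[0, 0, 0], [0, 0, -7], 0.085]
    - [[0, 0, 0], [0, 0, -7], 0.085]
    - [[0, 0, 0], [0, 0, -7], 0.085]
    - [[0, 0, 0], [0, 0, -7], 0.085]
    - [[0, 0, 0], [0, 0, -7], 0.085]

```text
t: 4.1
tool_pos: [462.7, -10.5, 279.8]
ee_rot: [2.171, 2.27, -0.0]
ft_force: [-0.2, 0.0, 0.3]
finger_gap: 0.991
gripper_force: 0.0
```

```bash
python3 -c "
from h import *
s=bot.get_state();print(s['t'],s['tool_pos'],s['joints'],s['ft_force']);print(rel([481.5,301,150],104.8), rel(s['tool_pos'],104.8))"
```

```text
4.1 [462.70488866 -10.4801745  279.79907174] [-1.82054748e-01  1.33028964e-01 -3.18302046e-01  1.11934117e+00
 -4.41080247e-04  1.34387560e+00] [-0.24774012  0.01314573  0.30345956]
(array([310.4,  32.7, 129.7]), array([ -0. ,   0. , -12.2])) (array([0., 0., 0.]), array([ -0. ,   0. , -12.2]))
```

Emit:
send_rows:
  motion:
    - [[0, 0, 0], [0, 0, -6.1], 0.085]
    - [[0, 0, 0], [0, 0, -6.1], 0.085]
    - [[0.02, 0.0066, 0], [0, 0, 0], 0.085]
    - [[0.034, 0.0112, 0], [0, 0, 0], 0.085]
    - [[0.034, 0.0112, 0], [0, 0, 0], 0.085]
    - [[0.034, 0.0112, 0], [0, 0, 0], 0.085]
    - [[0.034, 0.0112, 0], [0, 0, 0], 0.085]
    - [[0.034, 0.0112, 0], [0, 0, 0], 0.085]

```text
t: 4.77
tool_pos: [475.9, 190.7, 279.7]
ee_rot: [1.925, 2.482, -0.001]
ft_force: [0.8, -0.5, -0.4]
finger_gap: 0.994
gripper_force: 0.0
```

Emit:
send_rows:
  motion:
    - [[0.034, 0.0112, 0], [0, 0, 0], 0.085]
    - [[0.034, 0.0112, 0], [0, 0, 0], 0.085]
    - [[0.0384, 0.0129, 0], [0, 0, 0], 0.085]
    - [[0, 0, 0.03], [0, 0, 0], 0.085]
    - [[0, 0, 0.04], [0, 0, 0], 0.085]
    - [[0, 0, 0.04], [0, 0, 0], 0.085]
    - [[0, 0, 0.02], [0, 0, 0], 0.085]
    - [[0, 0, 0], [0, 0, 0], 0.085]

```text
t: 5.43
tool_pos: [480.1, 299.1, 144.4]
ee_rot: [-1.922, -2.48, 0.015]
ft_force: [-1.9, 0.6, -0.9]
finger_gap: 0.995
gripper_force: 0.0
```

```bash
python3 -c "
from h import *
s=bot.get_state();print(s['t'],s['tool_pos'],s['joints'],s['ft_force']);print(rel([481.5,301,88],104.8))
a=bot.get_image('scene')[230:370,150:330];b=bot.get_image('top')[170:300,140:300]
f=lambda x:cv2.resize(x,(400,300));cv2.imwrite('pics/ap.png',np.hstack([f(a),f(b)]))"
```

```text
5.4333 [480.08373803 299.13915104 144.37385076] [ 4.27269114e-01  4.33223535e-01 -2.67476526e-01  8.80080713e-01
 -9.67288152e-04  1.74601521e+00] [-1.85453945  0.6230628  -0.88657336]
(array([ 1.6,  2.4, 56.3]), array([-0.6,  0.2, -0.4]))
```

View pics/ap.png

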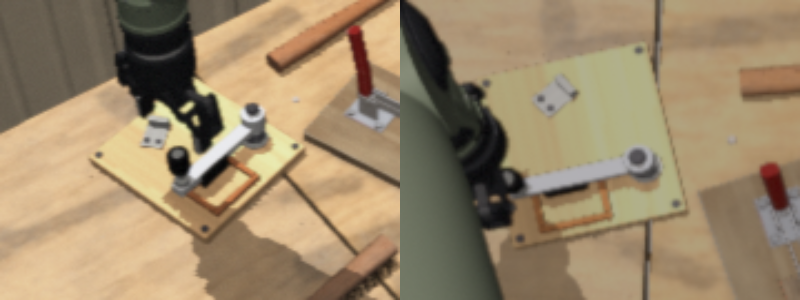

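```bash
python3 -c "
from h import *
i=bot.camera_info('scene');W=np.linalg.inv(i['world_from_camera'])
y=np.array([.967,.255,0])*50;t=np.array([480.1,299.1,155])
for n,p in [('tcp',t),('f+',t+y),('f-',t-y),('knob',np.array([481.5,301,101]))]:
    q=i['camera_matrix']@(W[:3]@[*p,1]);q=q[:2]/q[2];print(n,(q-[150,230])*[400/180,300/140])"
```

```text
tcp [173.01743595 132.31016916]
f+ [142.85051481 112.59420049]
f- [204.13015534 152.64427611]
knob [175.75355535 159.46188023]
```

Emit:
send_rows:
  motion:
    - [[0.0016, 0.0024, 0.01], [-0.6, 0.2, -0.4], 0.085]
    - [[0, 0, 0.015], [0, 0, 0], 0.085]
    - [[0, 0, 0.015], [0, 0, 0], 0.085]
    - [[0, 0, 0.01], [0, 0, 0], 0.085]
    - [[0, 0, 0.006], [0, 0, 0], 0.085]
    - [[0, 0, 0], [0, 0, 0], 0.085]
    - [[0, 0, 0], [0, 0, 0], 0.05]
    - [[0, 0, 0], [0, 0, 0], 0.04]
  grip_force: 50

```text
t: 6.2
tool_pos: [487.4, 303.5, 95.1]
ee_rot: [1.913, 2.485, 0.019]
ft_force: [-0.6, -0.0, 0.0]
finger_gap: 0.741
gripper_force: 0.0
```

Emit:
send_rows:
  motion:
    - [[0, 0, 0], [0, 0, 0], 0.035]
    - [[0, 0, 0], [0, 0, 0], 0.03]
    - [[0, 0, 0], [0, 0, 0], 0.02]
    - [[0, 0, 0], [0, 0, 0], 0.02]
    - [[0, 0, 0], [0, 0, 0], 0.02]
    - [[0, 0, 0], [0, 0, 0], 0.02]
    - [[0, 0, 0], [0, 0, 0], 0.02]
    - [[0, 0, 0], [0, 0, 0], 0.02]

```text
t: 6.87
tool_pos: [486.2, 303.2, 94.0]
ee_rot: [1.914, 2.486, 0.016]
ft_force: [-4.6, -0.5, 3.7]
finger_gap: 0.309
gripper_force: 49.1
```

```bash
python3 -c "
from h import *
s=bot.get_state();print(s['t'],s['tool_pos'],s['joints'],s['ft_force'],s['moment']);print(rel([481.5,301,88],104.8))
a=bot.get_image('scene')[230:370,150:330];b=bot.get_image('top')[170:300,140:300]
f=lambda x:cv2.resize(x,(400,300));cv2.imwrite('pics/ap2.png',np.hstack([f(a),f(b)]))"
```

```text
6.8667 [486.21536412 303.2132384   93.95260683] [ 4.28252818e-01  4.85360000e-01 -3.29745567e-01  7.44737512e-01
  1.03545919e-03  1.74039662e+00] [-4.599958   -0.47245526  3.73422816] [-0.05125732  0.91931394 -0.11717428]
(array([-1. , -5.2,  5.9]), array([ 0.6, -0.2,  0. ]))
```

Emit:
send_rows:
  motion:
    - [[0, 0, 0], [0.6, -0.2, 0], 0.05]
    - [[0, 0, 0], [0, 0, 0], 0.05]
    - [[0, -0.003, 0.004], [0, 0, 0], 0.05]
    - [[0, 0, 0.004], [0, 0, 0], 0.05]
    - [[0, 0, 0], [0, 0, 0], 0.035]
    - [[0, 0, 0], [0, 0, 0], 0.02]
    - [[0, 0, 0], [0, 0, 0], 0.02]
    - [[0, 0, 0], [0, 0, 0], 0.02]
  grip_force: 60

```text
t: 7.63
tool_pos: [482.9, 302.2, 85.6]
ee_rot: [1.916, 2.489, -0.002]
ft_force: [-1.8, 0.3, -1.8]
finger_gap: 0.308
gripper_force: 59.0
```

```bash
python3 -c "
from h import *
s=bot.get_state();print(s['t'],s['tool_pos'],s['joints'],s['ft_force'],s['moment'],s['finger_gap'],s['gripper_force']);print(rel([481.5,301,88],104.8))
M=R.from_euler('z',.2577).as_matrix()[:2,:2];p=M@[-45,-62]+[541.15,246.57];d=s['tool_pos'][:2]-p;print(p,d,np.hypot(*d),np.degrees(np.arctan2(d[1],d[0])))
"
```

```text
7.6333 [482.93698639 302.20276023  85.64427235] [ 4.30027000e-01  4.97928344e-01 -3.33438937e-01  7.40298083e-01
 -8.09039353e-04  1.74183141e+00] [-1.81562369  0.30731943 -1.77790747] [-0.04842175  0.48161955  0.01593428] 0.30835923243740154 58.95557999610901
(array([-0.8, -1.7, -2.4]), array([-0. ,  0.1,  0. ]))
[513.43710316 175.14874722] [-30.50011677 127.05401302] 130.6636114106899 103.49878352726495
```

Emit:
send_rows:
  motion:
    - [[-0.0002, 0.0068, 0], [0, 0, 3], 0.02]
    - [[-0.0002, 0.0068, 0], [0, 0, 3], 0.02]
    - [[-0.0002, 0.0068, 0], [0, 0, 3], 0.02]
    - [[-0.0002, 0.0068, 0], [0, 0, 3], 0.02]
    - [[-0.0002, 0.0068, 0], [0, 0, 3], 0.02]
    - [[-0.0002, 0.0068, 0], [0, 0, 3], 0.02]
    - [[-0.0002, 0.0068, 0], [0, 0, 3], 0.02]
    - [[-0.0002, 0.0068, 0], [0, 0, 3], 0.02]

```text
t: 8.3
tool_pos: [536.7, 303.4, 85.6]
ee_rot: [2.393, 2.032, -0.006]
ft_force: [-4.1, -5.9, 0.8]
finger_gap: 0.309
gripper_force: 59.7
```

```bash
cat >> h.py <<'E'
def gate():
    s=bot.get_state();d=s['tool_pos'][:2]-[513.44,175.15];X=R.from_rotvec(s['ee_rot']).apply([1,0,0])
    print(s['t'],s['tool_pos'],s['ft_force'],s['moment'],s['finger_gap'],s['gripper_force'],'j6',s['joints'][5])
    print('r',np.hypot(*d),'pos ang',104.77-np.degrees(np.arctan2(d[1],d[0])),'tool ang',104.77-np.degrees(np.arctan2(X[1],X[0])))
E
python3 -c "
from h import *
gate()"
```

```text
8.3 [536.74132472 303.38070808  85.57537547] [-4.09949973 -5.8721765   0.83034809] [-0.92143607  0.89020347  0.2696768 ] 0.30889829111589595 59.65935945510864 j6 2.129798297931816
r 130.33060357683266 pos ang 25.069072450134968 tool ang 24.087512826779758
```

Emit:
send_rows:
  motion:
    - [[-0.0002, 0.0068, 0], [0, 0, 3], 0.02]
    - [[-0.0002, 0.0068, 0], [0, 0, 3], 0.02]
    - [[-0.0002, 0.0068, 0], [0, 0, 3], 0.02]
    - [[-0.0002, 0.0068, 0], [0, 0, 3], 0.02]
    - [[-0.0002, 0.0068, 0], [0, 0, 3], 0.02]
    - [[-0.0002, 0.0068, 0], [0, 0, 3], 0.02]
    - [[-0.0002, 0.0068, 0], [0, 0, 3], 0.02]
    - [[-0.0002, 0.0068, 0], [0, 0, 3], 0.02]

```text
t: 8.97
tool_pos: [585.8, 283.0, 85.4]
ee_rot: [2.762, 1.491, -0.009]
ft_force: [-7.2, -6.5, 3.4]
finger_gap: 0.31
gripper_force: 59.8
```

Emit:
send_rows:
  motion:
    - [[-0.0002, 0.0068, 0], [0, 0, 3], 0.02]
    - [[-0.0002, 0.0068, 0], [0, 0, 3], 0.02]
    - [[-0.0002, 0.0068, 0], [0, 0, 3], 0.02]
    - [[-0.0002, 0.0068, 0], [0, 0, 3], 0.02]
    - [[-0.0002, 0.0068, 0], [0, 0, 3], 0.02]
    - [[-0.0002, 0.0068, 0], [0, 0, 3], 0.02]
    - [[-0.0001, 0.0045, 0], [0, 0, 2], 0.02]
    - [[0, 0, 0], [0, 0, 0], 0.02]

```text
t: 9.63
tool_pos: [617.5, 252.0, 85.0]
ee_rot: [2.979, 0.991, -0.011]
ft_force: [-9.2, -4.2, 3.8]
finger_gap: 0.307
gripper_force: 59.9
```

```bash
python3 -c "
from h import *
gate()"
```

```text
9.6333 [617.50224133 251.99650088  85.0244359 ] [-9.208294   -4.15031387  3.78839679] [-0.76101827  1.82952572  0.71219781] 0.3068398574248595 59.862783551216125 j6 2.777468692355618
r 129.36125683019202 pos ang 68.32536653828049 tool ang 67.98453158638787
```

Emit:
send_rows:
  motion:
    - [[0, 0.0035, 0], [0, 0, 1.5], 0.02]
    - [[0, 0, 0], [0, 0, 0], 0.02]
    - [[0, 0, 0.003], [0, 0, 0], 0.02]
    - [[0, 0, 0.004], [0, 0, 0], 0.02]
    - [[0, 0, 0.004], [0, 0, 0], 0.02]
    - [[0, 0, 0.004], [0, 0, 0], 0.02]
    - [[0, 0, 0.002], [0, 0, 0], 0.02]
    - [[0, 0, 0], [0, 0, 0], 0.02]

```text
t: 10.3
tool_pos: [619.1, 249.8, 68.4]
ee_rot: [2.99, 0.955, -0.011]
ft_force: [-9.4, -4.3, 5.7]
finger_gap: 0.306
gripper_force: 60.3
```

```bash
python3 -c "
from h import *
gate()"
```

```text
10.3 [619.07408396 249.77051398  68.36600529] [-9.41725855 -4.28161813  5.74552784] [-0.89974955  1.91832696  0.77560479] 0.30576362357807085 60.32658040523529 j6 2.797411683279429
r 129.33205635602465 pos ang 69.53240032372369 tool ang 69.33853061778815
```

Emit:
send_rows:
  motion:
    - [[0, 0, 0.001], [0, 0, 0], 0.02]
    - [[0, 0, 0.001], [0, 0, 0], 0.02]
    - [[0, 0, 0.001], [0, 0, 0], 0.02]
    - [[0, 0, 0], [0, 0, 0], 0.02]
    - [[0, 0, 0], [0, 0, 0], 0.02]
    - [[0, 0, 0], [0, 0, 0], 0.02]
    - [[0, 0, 0], [0, 0, 0], 0.02]
    - [[0, 0, 0], [0, 0, 0], 0.02]

```text
t: 10.97
tool_pos: [619.5, 249.7, 68.1]
ee_rot: [2.99, 0.955, -0.009]
ft_force: [-14.9, -7.5, 19.8]
finger_gap: 0.306
gripper_force: 61.8
```

```bash
python3 -c "
from h import *
gate()"
```

```text
10.9667 [619.50042985 249.67237363  68.09531141] [-14.90999152  -7.46982123  19.81424169] [-1.31550046  3.09779771  0.68094903] 0.30638464561520107 61.78567886352539 j6 2.7976494611778757
r 129.62406779519682 pos ang 69.67656183013494 tool ang 69.35756034130353
```

Emit:
send_rows:
  motion:
    - [[0, 0, -0.002], [0, 0, 0], 0.02]
    - [[0, -0.0025, 0], [0, 0, -1], 0.02]
    - [[0, -0.0025, 0], [0, 0, -1], 0.02]
    - [[0, -0.0025, 0], [0, 0, -1], 0.02]
    - [[0, -0.0025, 0], [0, 0, -1], 0.02]
    - [[0, -0.001, 0], [0, 0, 0], 0.02]
    - [[0, 0, 0], [0, 0, 0], 0.02]
    - [[0, 0, 0], [0, 0, 0], 0.02]

```text
t: 11.63
tool_pos: [613.5, 257.4, 68.3]
ee_rot: [2.953, 1.057, -0.009]
ft_force: [-9.1, -8.3, 8.6]
finger_gap: 0.306
gripper_force: 60.5
```

```bash
python3 -c "
from h import *
gate()"
```

```text
11.6333 [613.53588013 257.38867797  68.3202929 ] [-9.06068804 -8.34642648  8.63939925] [-1.5356975   1.88514183  0.88081966] 0.30636945057735726 60.52657127380371 j6 2.7427186075959398
r 129.54684624949647 pos ang 65.3635081760961 tool ang 65.36865272791306
```

Emit:
send_rows:
  motion:
    - [[0, 0, 0], [0, 0, 0], 0.04]
    - [[0, 0, 0], [0, 0, 0], 0.06]
    - [[0, 0, 0], [0, 0, 0], 0.07]
    - [[0, 0, 0], [0, 0, 0], 0.07]
    - [[0, 0, -0.015], [0, 0, 0], 0.07]
    - [[0, 0, -0.025], [0, 0, 0], 0.07]
    - [[0, 0, -0.01], [0, 0, 0], 0.03]
    - [[0, 0, 0], [0, 0, 0], 0]

```text
t: 12.3
tool_pos: [618.7, 261.1, 121.4]
ee_rot: [2.957, 1.057, 0.011]
ft_force: [0.1, 0.7, 0.5]
finger_gap: 0.552
gripper_force: 0.0
```

```bash
python3 -c "
from h import *
gate()
a=bot.get_image('scene')[200:340,150:330];b=bot.get_image('top')[170:300,140:300]
f=lambda x:cv2.resize(x,(400,300));cv2.imwrite('pics/la.png',np.hstack([f(a),f(b)]))"
```

```text
12.3 [618.7072135  261.06815882 121.38058722] [0.14600118 0.67479602 0.47015249] [0.01468177 0.01278717 0.01024857] 0.5518029568394835 0.0 j6 2.745126301932977
r 135.87905008710752 pos ang 65.54898404346737 tool ang 65.44410296511643
```

View pics/la.png

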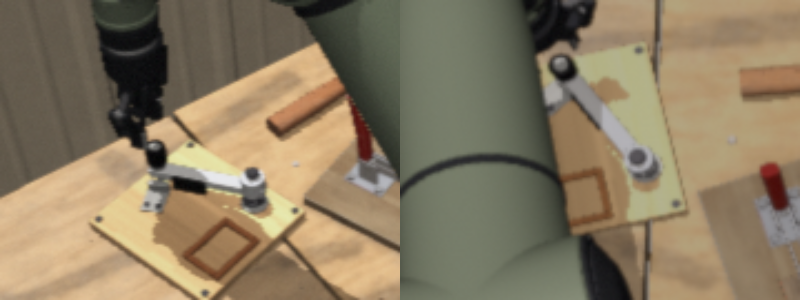

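Emit:
send_rows:
  motion:
    - [[-0.0055, 0, 0], [0, 0, 0], 0]
    - [[0, 0, 0], [0, 0, 0], 0]
    - [[0, 0, 0], [0, 0, 0], 0]
    - [[0, 0, 0], [0, 0, 0], 0]
    - [[0, 0, 0], [0, 0, 0], 0]
    - [[0, 0, 0.008], [0, 0, 0], 0]
    - [[0, 0, 0.006], [0, 0, 0], 0]
    - [[0, 0, 0], [0, 0, 0], 0]

```text
t: 13.07
tool_pos: [610.8, 256.4, 102.0]
ee_rot: [2.958, 1.057, -0.004]
ft_force: [0.6, -0.7, -0.8]
finger_gap: -0.002
gripper_force: 0.0
```

```bash
python3 -c "
from h import *
gate()"
```

```text
13.0667 [610.7858529  256.37741887 102.0205468 ] [ 0.58232109 -0.65837948 -0.8129493 ] [0.03402906 0.05811592 0.02843073] -0.001508944341660742 0.0 j6 2.741845470993069
r 126.78370815491756 pos ang 64.92767207273582 tool ang 65.45107202532772
```

Emit:
send_rows:
  motion:
    - [[0.002, 0.001, 0.001], [0, 0, 0], 0]
    - [[0, 0, 0.001], [0, 0, 0], 0]
    - [[0, 0, 0.001], [0, 0, 0], 0]
    - [[0, 0, 0.001], [0, 0, 0], 0]
    - [[0, 0, 0.001], [0, 0, 0], 0]
    - [[0, 0, 0], [0, 0, 0], 0]
    - [[0, 0, 0], [0, 0, 0], 0]
    - [[0, 0, 0], [0, 0, 0], 0]

```text
t: 13.73
tool_pos: [614.2, 257.3, 99.2]
ee_rot: [2.958, 1.057, 0.001]
ft_force: [0.1, -0.1, 0.3]
finger_gap: 0.002
gripper_force: 0.0
```

```bash
python3 -c "
from h import *
gate()"
```

```text
13.7333 [614.18524268 257.26443746  99.23518794] [ 0.10241525 -0.05486666  0.28820422] [ 0.06537628 -0.02102118 -0.01002503] 0.0018385675124422442 0.0 j6 2.74162559027751
r 129.97070732341723 pos ang 65.58755176932164 tool ang 65.4478042273523
```

Emit:
send_rows:
  motion:
    - [[0, 0, 0.001], [0, 0, 0], 0]
    - [[0, 0, 0.001], [0, 0, 0], 0]
    - [[0, 0, 0.0005], [0, 0, 0], 0]
    - [[0, 0, 0.0005], [0, 0, 0], 0]
    - [[0, 0, 0], [0, 0, 0], 0]
    - [[0, 0, 0], [0, 0, 0], 0]
    - [[0, 0, 0], [0, 0, 0], 0]
    - [[0, 0, 0], [0, 0, 0], 0]

```text
t: 14.4
tool_pos: [614.5, 257.3, 97.9]
ee_rot: [2.957, 1.057, 0.004]
ft_force: [-2.8, -1.0, 10.2]
finger_gap: 0.002
gripper_force: 4.7
```

```bash
python3 -c "
from h import *
gate()"
```

```text
14.4 [614.50058317 257.34864198  97.94868507] [-2.7790965  -0.98469854 10.18855503] [-0.22221606  0.71895007  0.01288522] 0.00185806933971459 4.667537503992207 j6 2.741624089652674
r 130.2684083545465 pos ang 65.64647097601554 tool ang 65.44714781137708
```

Emit:
send_rows:
  motion:
    - [[0, 0, -0.012], [0, 0, 0], 0]
    - [[0, 0, -0.025], [0, 0, -6], 0.04]
    - [[0, 0, -0.03], [0, 0, -7], 0.085]
    - [[0, 0, -0.03], [0, 0, -7], 0.085]
    - [[0, 0, -0.03], [0, 0, -7], 0.085]
    - [[0, 0, -0.03], [0, 0, -7], 0.085]
    - [[0, 0, -0.025], [0, 0, -7], 0.085]
    - [[0, 0, -0.01], [0, 0, -7], 0.085]

```text
t: 15.07
tool_pos: [615.4, 257.8, 293.5]
ee_rot: [2.263, 2.173, 0.01]
ft_force: [-0.0, -0.1, -0.1]
finger_gap: 0.974
gripper_force: 0.0
```

Emit:
send_rows:
  motion:
    - [[0, 0, 0], [0, 0, -3.5], 0.085]
    - [[0, 0, 0], [0, 0, 0], 0.085]
    - [[0, 0, 0], [0, 0, 0], 0.085]
    - [[-0.02, 0, 0], [0, 0, 0], 0.085]
    - [[-0.036, -0.004, 0], [0, 0, 0], 0.085]
    - [[-0.036, -0.004, 0], [0, 0, 0], 0.085]
    - [[-0.036, -0.004, 0], [0, 0, 0], 0.085]
    - [[-0.036, -0.004, 0], [0, 0, 0], 0.085]

```text
t: 15.73
tool_pos: [599.4, 91.8, 287.4]
ee_rot: [2.207, 2.236, -0.002]
ft_force: [1.1, -0.4, 0.8]
finger_gap: 0.992
gripper_force: 0.0
```

Emit:
send_rows:
  motion:
    - [[-0.036, -0.004, 0], [0, 0, 0], 0.085]
    - [[-0.036, -0.004, 0], [0, 0, 0], 0.085]
    - [[-0.036, -0.004, 0], [0, 0, 0], 0.085]
    - [[-0.036, -0.004, 0], [0, 0, 0], 0.085]
    - [[-0.036, -0.004, 0], [0, 0, 0], 0.085]
    - [[-0.036, -0.004, 0], [0, 0, 0], 0.085]
    - [[-0.036, -0.004, 0], [0, 0, 0], 0.085]
    - [[-0.036, -0.004, 0], [0, 0, 0], 0.085]

```text
t: 16.4
tool_pos: [571.5, -196.8, 287.7]
ee_rot: [-2.207, -2.235, 0.0]
ft_force: [0.8, -0.4, -0.0]
finger_gap: 0.997
gripper_force: 0.0
```

```bash
python3 -c "
from h import *
gate();print(rel([548.6,-321.8,100],90.5))
cv2.imwrite('pics/x.png',np.hstack([cv2.resize(bot.get_image('top')[180:300,140:270],(390,360)),cv2.resize(bot.get_image('top')[170:290,350:480],(390,360))]))"
```

```text
16.4 [ 571.52225516 -196.77436768  287.73315335] [ 0.81249399 -0.35785484 -0.00394844] [-0.00659323 -0.0580915   0.00218653] 0.9965706174202315 0.0 j6 1.1046022289774207
r 376.4323095081341 pos ang 185.89399177976665 tool ang 14.048146106401774
(array([-124.7,  -24.4,  187.7]), array([-0. , -0. ,  0.2]))
```

View pics/x.png

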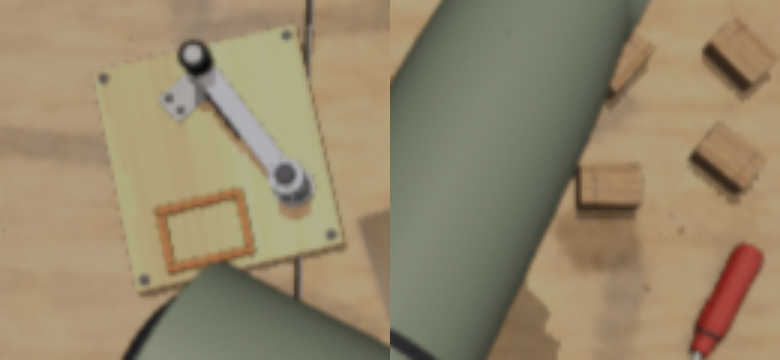

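Emit:
send_rows:
  motion:
    - [[-0.031, -0.006, 0], [0, 0, 0.2], 0.085]
    - [[-0.031, -0.006, 0], [0, 0, 0], 0.085]
    - [[-0.031, -0.006, 0], [0, 0, 0], 0.085]
    - [[-0.029, -0.006, 0], [0, 0, 0], 0.085]
    - [[0, 0, 0.04], [0, 0, 0], 0.085]
    - [[0, 0, 0.04], [0, 0, 0], 0.085]
    - [[0, 0, 0.04], [0, 0, 0], 0.085]
    - [[0, 0, 0.04], [0, 0, 0], 0.085]

```text
t: 17.17
tool_pos: [549.7, -316.8, 126.5]
ee_rot: [2.211, 2.231, 0.001]
ft_force: [0.8, -0.4, 0.4]
finger_gap: 0.992
gripper_force: 0.0
```

Emit:
send_rows:
  motion:
    - [[0, 0, 0.025], [0, 0, 0], 0.085]
    - [[0, 0, 0], [0, 0, 0], 0.085]
    - [[0, 0, 0], [0, 0, 0], 0.085]
    - [[0, 0, 0], [0, 0, 0], 0.085]
    - [[0, 0, 0], [0, 0, 0], 0.085]
    - [[0, 0, 0], [0, 0, 0], 0.085]
    - [[0, 0, 0], [0, 0, 0], 0.085]
    - [[0, 0, 0], [0, 0, 0], 0.085]

```text
t: 17.83
tool_pos: [550.7, -318.1, 104.8]
ee_rot: [2.207, 2.231, 0.001]
ft_force: [0.2, -0.1, -0.9]
finger_gap: 0.995
gripper_force: 0.0
```

```bash
python3 -c "
from h import *
gate();print(rel([548.6,-321.8,13],90.5))
f=lambda p:ray(c(p,3,(140,180)),26)
P=[f(p) for p in[(155,208),(240,188),(256,254),(169,273)]]
print(P,fit(P,[(30.5,40),(30.5,-40),(-30.5,-40),(-30.5,40)]))
M=R.from_euler('z',.2577).as_matrix()[:2,:2];print(M@[-65,23]+[541.15,246.57])
a=bot.get_image('top');i=bot.get_image('scene');print(bot.get_state()['t'])
cv2.imwrite('pics/y.png',np.hstack([cv2.resize(a[170:290,350:480],(390,360)),cv2.resize(i[170:270,330:440],(396,360))]))"
```

```text
17.8333 [ 550.68851562 -318.08798901  104.76779724] [ 0.19283504 -0.1104296  -0.93856436] [-0.00317641  0.01784545  0.02874015] 0.9952548821171074 0.0 j6 0.9201840624954662
r 494.64246250994375 pos ang 190.4513150722242 tool ang 14.151659095882778
(array([-3.5, -2.4, 91.8]), array([0.2, 0.1, 0.1]))
[array([491.17972323, 297.25247039]), array([510.53786587, 222.61509167]), array([451.32737703, 205.53905577]), array([433.13166959, 281.48196107])] (array([4.71544159e+02, 2.51722145e+02, 2.55156091e-01]), np.float64(1.8998116794423936))
[472.43466899 252.24479376]
17.9333
```

View pics/y.png

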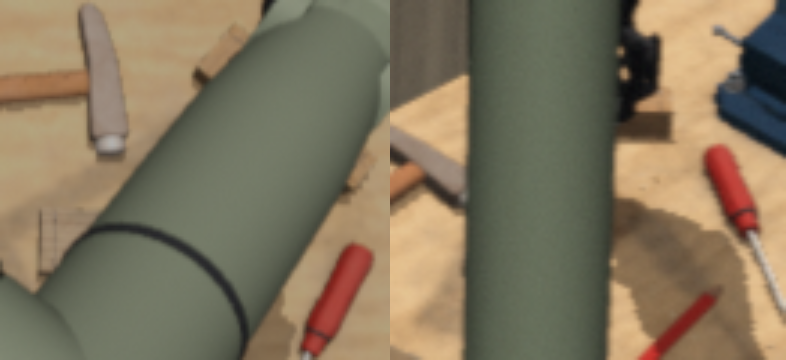

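Emit:
send_rows:
  motion:
    - [[-0.0035, -0.0024, 0.02], [0.2, 0.1, 0.1], 0.085]
    - [[0, 0, 0.025], [0, 0, 0], 0.085]
    - [[0, 0, 0.025], [0, 0, 0], 0.085]
    - [[0, 0, 0.014], [0, 0, 0], 0.085]
    - [[0, 0, 0.007], [0, 0, 0], 0.085]
    - [[0, 0, 0], [0, 0, 0], 0.06]
    - [[0, 0, 0], [0, 0, 0], 0.045]
    - [[0, 0, 0], [0, 0, 0], 0.04]
  grip_force: 40

```text
t: 18.6
tool_pos: [548.4, -321.8, 13.8]
ee_rot: [-2.211, -2.231, 0.001]
ft_force: [-0.4, -0.9, 0.0]
finger_gap: 0.597
gripper_force: 0.0
```

Emit:
send_rows:
  motion:
    - [[0, 0, 0], [0, 0, 0], 0.03]
    - [[0, 0, 0], [0, 0, 0], 0.025]
    - [[0, 0, 0], [0, 0, 0], 0.025]
    - [[0, 0, 0], [0, 0, 0], 0.025]
    - [[0, 0, 0], [0, 0, 0], 0.025]
    - [[0, 0, 0], [0, 0, 0], 0.025]
    - [[0, 0, 0], [0, 0, 0], 0.025]
    - [[0, 0, 0], [0, 0, 0], 0.025]

```text
t: 19.27
tool_pos: [548.6, -322.0, 14.1]
ee_rot: [2.211, 2.231, -0.001]
ft_force: [0.2, 0.7, 5.6]
finger_gap: 0.41
gripper_force: 42.3
```

```bash
python3 -c "
from h import *
gate();print(rel([548.6,-321.8,13],90.5))"
```

```text
19.2667 [ 548.62727765 -321.95420091   14.0773634 ] [0.20121425 0.73252706 5.61076952] [ 0.06063222  0.10095165 -0.02550676] 0.4095479323725091 42.34798192977905 j6 0.9154008616495722
r 498.348001972459 pos ang 190.72109953462007 tool ang 14.24811251750539
(array([ 0.2, -0. ,  1.1]), array([-0.,  0.,  0.]))
```

Emit:
send_rows:
  motion:
    - [[0, 0, -0.015], [0, 0, 0], 0.025]
    - [[0, 0, -0.03], [0, 0, 0], 0.025]
    - [[0, 0, -0.04], [0, 0, 0], 0.025]
    - [[0, 0, -0.04], [0, 0, 0], 0.025]
    - [[0, 0, -0.04], [0, 0, 0], 0.025]
    - [[0, 0, -0.04], [0, 0, 0], 0.025]
    - [[0, 0, -0.04], [0, 0, 0], 0.025]
    - [[0, 0, -0.02], [0, 0, 0], 0.025]

```text
t: 19.93
tool_pos: [549.4, -322.2, 283.6]
ee_rot: [2.208, 2.228, -0.0]
ft_force: [0.4, -0.4, 0.4]
finger_gap: 0.415
gripper_force: 41.6
```

```bash
python3 -c "
from h import *
gate()
i=bot.camera_info('scene');W=np.linalg.inv(i['world_from_camera'])
q=i['camera_matrix']@(W[:3]@[548,-322,300,1]);print(q[:2]/q[2])
print(rel([472.2,252.1,300],104.7))"
```

```text
19.9333 [ 549.40419036 -322.21374672  283.55123307] [ 0.3540778  -0.37848376  0.43491933] [-0.01770005 -0.04156616 -0.01302027] 0.41485887781017755 41.57191872596741 j6 0.915691882808785
r 498.6623301801918 pos ang 190.63416147521988 tool ang 14.243935104217584
[390.60433179 149.84992703]
(array([574.9, -71.9, -18.5]), array([  0.2,   0.2, -14.2]))
```

Emit:
send_rows:
  motion:
    - [[0.015, -0.002, 0], [0, 0, 0], 0.025]
    - [[0.03, -0.004, 0], [0, 0, 0], 0.025]
    - [[0.036, -0.0045, 0], [0, 0, 0], 0.025]
    - [[0.036, -0.0045, 0], [0, 0, 0], 0.025]
    - [[0.036, -0.0045, 0], [0, 0, 0], 0.025]
    - [[0.036, -0.0045, 0], [0, 0, 0], 0.025]
    - [[0.036, -0.0045, 0], [0, 0, 0], 0.025]
    - [[0.036, -0.0045, 0], [0, 0, 0], 0.025]

```text
t: 20.6
tool_pos: [512.1, -59.1, 278.0]
ee_rot: [-2.21, -2.229, 0.001]
ft_force: [0.4, 0.4, -0.5]
finger_gap: 0.412
gripper_force: 41.6
```

Emit:
send_rows:
  motion:
    - [[0.036, -0.0045, 0], [0, 0, 0], 0.025]
    - [[0.036, -0.0045, 0], [0, 0, 0], 0.025]
    - [[0.036, -0.0045, 0], [0, 0, 0], 0.025]
    - [[0.036, -0.0045, 0], [0, 0, 0], 0.025]
    - [[0.036, -0.0045, 0], [0, 0, 0], 0.025]
    - [[0.036, -0.0045, 0], [0, 0, 0], 0.025]
    - [[0.036, -0.0045, 0], [0, 0, 0], 0.025]
    - [[0.03, -0.004, 0], [0, 0, 0], 0.025]

```text
t: 21.27
tool_pos: [473.9, 223.2, 278.5]
ee_rot: [-2.208, -2.231, 0.001]
ft_force: [0.8, -0.4, 0.1]
finger_gap: 0.416
gripper_force: 41.6
```

Emit:
send_rows:
  motion:
    - [[0.015, -0.002, 0], [0, 0, -4], 0.025]
    - [[0, 0, 0], [0, 0, -5], 0.025]
    - [[0, 0, 0], [0, 0, -5.2], 0.025]
    - [[0, 0, 0.03], [0, 0, 0], 0.025]
    - [[0, 0, 0.04], [0, 0, 0], 0.025]
    - [[0, 0, 0.04], [0, 0, 0], 0.025]
    - [[0, 0, 0.02], [0, 0, 0], 0.025]
    - [[0, 0, 0], [0, 0, 0], 0.025]

```text
t: 21.93
tool_pos: [468.4, 234.8, 143.7]
ee_rot: [-1.914, -2.482, 0.013]
ft_force: [-0.8, -0.4, -0.1]
finger_gap: 0.409
gripper_force: 41.6
```

```bash
python3 -c "
from h import *
gate();print(rel([472.2,252.1,90],104.7))
a=bot.get_image('scene')
cv2.imwrite('pics/z.png',cv2.resize(a[220:340,170:330],(800,600),interpolation=cv2.INTER_CUBIC))"
```

```text
21.9333 [468.40777322 234.78407652 143.68429012] [-0.77747806 -0.38458845 -0.13723331] [-0.06075121  0.0874615  -0.03100279] 0.40938896978320277 41.56187295913696 j6 1.636433030433606
r 74.72700001309943 pos ang -22.28800522074178 tool ang 0.04704781197628449
(array([15.7,  8.7, 53.6]), array([-0.6, -0.1,  0. ]))
```

View pics/z.png

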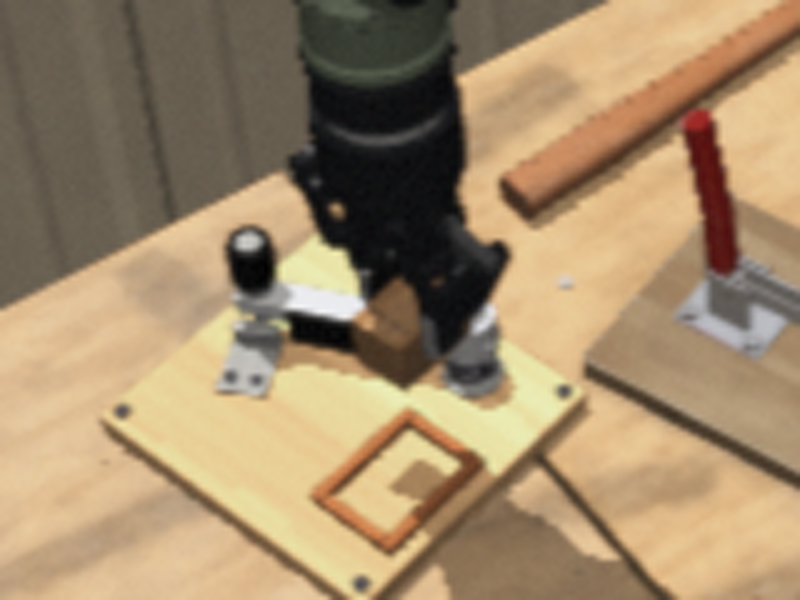

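```bash
python3 -c "
from h import *
s=bot.get_state();print(s['tool_pos'])
i=bot.camera_info('scene');W=np.linalg.inv(i['world_from_camera']);A=R.from_rotvec(s['ee_rot'])
for l in [(27.5,-18,14.1),(27.5,18,14.1),(-27.5,-18,14.1),(27.5,-18,-22),(27.5,18,-22)]:
    p=A.apply(l)+s['tool_pos'];q=i['camera_matrix']@(W[:3]@[*p,1]);print(l,(q[:2]/q[2]-[170,220])*5)
M=R.from_euler('z',.2577).as_matrix()[:2,:2]
for x,y in [(-34.5,63),(-34.5,-17),(-95.5,-17),(-95.5,63)]:
    q=i['camera_matrix']@(W[:3]@[*(M@[x,y]+[541.15,246.57]),26,1]);print((q[:2]/q[2]-[170,220])*5)
print(rel([472.2,252.1,60],104.7))
"
```

```text
[470.20071814 235.36483621 146.40779841]
(27.5, -18, 14.1) [395.92155509 389.37509678]
(27.5, 18, 14.1) [346.30657754 356.41964849]
(-27.5, -18, 14.1) [465.7531328  326.18076687]
(27.5, -18, -22) [390.29243237 345.79064902]
(27.5, 18, -22) [339.82126181 312.7136504 ]
[303.42002995 490.43432377]
[401.1357195  401.23600968]
[480.5141977  454.47434385]
[383.52564652 546.92811174]
(array([15.6,  6.8, 86.4]), array([-0.4, -0.1,  0. ]))
```

Emit:
send_rows:
  motion:
    - [[0.0083, 0.0034, 0], [-0.4, -0.1, 0], 0.025]
    - [[0.0083, 0.0034, 0], [0, 0, 0], 0.025]
    - [[0, 0, 0.03], [0, 0, 0], 0.025]
    - [[0, 0, 0.03], [0, 0, 0], 0.025]
    - [[0, 0, 0.025], [0, 0, 0], 0.025]
    - [[0, 0, 0], [0, 0, 0], 0.025]
    - [[0, 0, 0], [0, 0, 0], 0.025]
    - [[0, 0, 0], [0, 0, 0], 0.025]

```text
t: 22.65
tool_pos: [476.8, 255.1, 65.5]
ee_rot: [1.915, 2.484, 0.011]
ft_force: [0.1, -0.5, -0.4]
finger_gap: 0.408
gripper_force: 41.6
```

```bash
python3 -c "
from h import *
gate();print(rel([471.95,253.1,32],104.7))
a=bot.get_image('scene')
cv2.imwrite('pics/w.png',cv2.resize(a[270:345,210:310],(800,600),interpolation=cv2.INTER_CUBIC))
s=bot.get_state()
i=bot.camera_info('scene');W=np.linalg.inv(i['world_from_camera']);A=R.from_rotvec(s['ee_rot'])
for l in [(27.5,-18,14.1),(27.5,18,14.1),(-27.5,-18,14.1),(27.5,-18,-22),(27.5,18,-22)]:
    p=A.apply(l)+s['tool_pos'];q=i['camera_matrix']@(W[:3]@[*p,1]);print(l,(q[:2]/q[2]-[210,270])*8)
M=R.from_euler('z',.2577).as_matrix()[:2,:2]
for x,y in [(-34.5,63),(-34.5,-17),(-95.5,-17),(-95.5,63)]:
    q=i['camera_matrix']@(W[:3]@[*(M@[x,y]+[541.15,246.57]),26,1]);print((q[:2]/q[2]-[210,270])*8)
"
```

```text
22.65 [476.81283101 255.05257125  65.47450511] [ 0.06962847 -0.51532213 -0.3704705 ] [ 0.01470073 -0.02238134 -0.02884192] 0.40830858242392576 41.57188296318054 j6 1.6683067855249254
r 87.89749940006487 pos ang -9.856620777947427 tool ang 0.02243653754759123
(array([-0.7, -5.5, 33.4]), array([ 0.5, -0. ,  0. ]))
(27.5, -18, 14.1) [271.42935142 384.16085368]
(27.5, 18, 14.1) [195.18691063 330.62961941]
(-27.5, -18, 14.1) [379.97385383 283.17400676]
(27.5, -18, -22) [263.2268275  320.89272573]
(27.5, 18, -22) [185.69503657 267.06075062]
[165.47204793 384.69491804]
[321.81715119 241.97761549]
[448.82271633 327.15895016]
[293.64103442 475.08497878]
```

View pics/w.png

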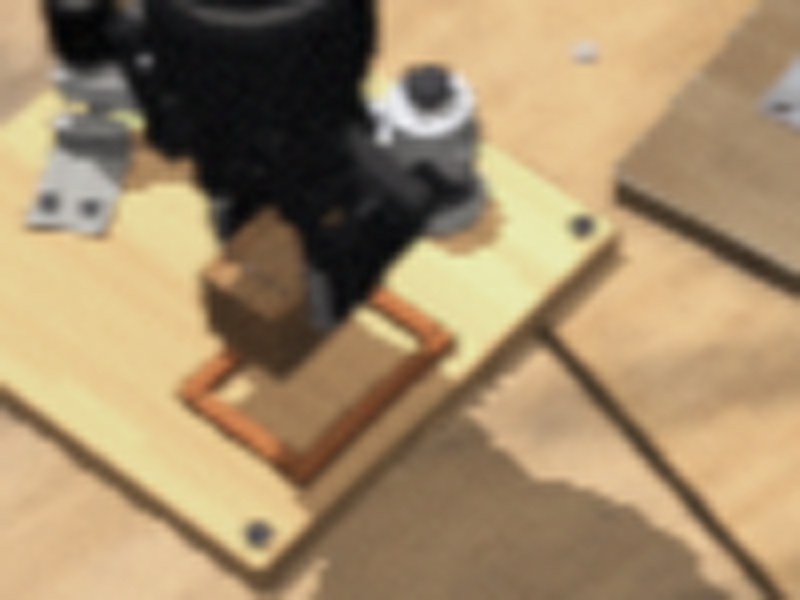

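Emit:
send_rows:
  motion:
    - [[0.0003, -0.0055, 0], [0.5, 0, 0], 0.025]
    - [[0, 0, 0], [0, 0, 0], 0.025]
    - [[0, 0, 0.005], [0, 0, 0], 0.025]
    - [[0, 0, 0.005], [0, 0, 0], 0.025]
    - [[0, 0, 0.004], [0, 0, 0], 0.025]
    - [[0, 0, 0], [0, 0, 0], 0.025]
    - [[0, 0, 0], [0, 0, 0], 0.025]
    - [[0, 0, 0], [0, 0, 0], 0.025]

```text
t: 23.37
tool_pos: [469.5, 252.7, 49.0]
ee_rot: [-1.917, -2.486, 0.006]
ft_force: [-0.4, 0.4, -1.5]
finger_gap: 0.41
gripper_force: 41.6
```

```bash
python3 -c "
from h import *
gate();print(rel([471.7,254,32],104.7))"
```

```text
23.3667 [469.54431493 252.74740633  49.02327029] [-0.42626418  0.44352137 -1.53240798] [-0.00496919 -0.06773991  0.04789226] 0.4097769432130859 41.572887897491455 j6 1.6691064507256792
r 89.15261430244324 pos ang -14.726187967032757 tool ang 0.05324660383176649
(array([ 0.7,  2.5, 17. ]), array([-0.2,  0. ,  0. ]))
```

Emit:
send_rows:
  motion:
    - [[0.0007, 0.002, 0], [-0.2, 0, 0], 0.025]
    - [[0, 0, 0.004], [0, 0, 0], 0.025]
    - [[0, 0, 0.003], [0, 0, 0], 0.025]
    - [[0, 0, 0.003], [0, 0, 0], 0.025]
    - [[0, 0, 0.002], [0, 0, 0], 0.025]
    - [[0, 0, 0.001], [0, 0, 0], 0.025]
    - [[0, 0, 0], [0, 0, 0], 0.025]
    - [[0, 0, 0], [0, 0, 0], 0.025]

```text
t: 24.03
tool_pos: [471.3, 254.0, 36.1]
ee_rot: [-1.918, -2.487, 0.001]
ft_force: [0.5, -0.8, -0.1]
finger_gap: 0.412
gripper_force: 41.6
```

```bash
python3 -c "
from h import *
gate();print(rel([471.7,254,32],104.7))"
```

```text
24.0333 [471.31309406 253.98579791  36.13084277] [ 0.46692968 -0.77152522 -0.06093857] [0.04789255 0.04632956 0.00861946] 0.4122169214398413 41.57262325286865 j6 1.670262593854559
r 89.3854531554189 pos ang -13.348382524709947 tool ang 0.048948016332644784
(array([-0.1,  0.4,  4.1]), array([-0.,  0.,  0.]))
```

Emit:
send_rows:
  motion:
    - [[0, 0, 0.002], [0, 0, 0], 0.025]
    - [[0, 0, 0.001], [0, 0, 0], 0.025]
    - [[0, 0, 0.001], [0, 0, 0], 0.025]
    - [[0, 0, 0], [0, 0, 0], 0.025]
    - [[0, 0, 0], [0, 0, 0], 0.025]
    - [[0, 0, 0], [0, 0, 0], 0.025]
    - [[0, 0, 0], [0, 0, 0], 0.025]
    - [[0, 0, 0], [0, 0, 0], 0.025]

```text
t: 24.7
tool_pos: [471.3, 254.0, 32.2]
ee_rot: [-1.918, -2.488, 0.001]
ft_force: [-0.7, -0.1, -0.4]
finger_gap: 0.413
gripper_force: 41.6
```

```bash
python3 -c "
from h import *
gate();print(rel([471.7,254,32],104.7))"
```

```text
24.7 [471.3343074  254.01223893  32.24515803] [-0.73238944 -0.09768756 -0.41933958] [0.09776108 0.02022513 0.00250431] 0.41281561703895747 41.58893287181854 j6 1.6702184242506224
r 89.39878118789422 pos ang -13.328404889732113 tool ang 0.046175779306622644
(array([-0.1,  0.4,  0.2]), array([-0.,  0.,  0.]))
```

Emit:
send_rows:
  motion:
    - [[0, 0, 0.001], [0, 0, 0], 0.025]
    - [[0, 0, 0], [0, 0, 0], 0.025]
    - [[0, 0, 0], [0, 0, 0], 0.038]
    - [[0, 0, 0], [0, 0, 0], 0.045]
    - [[0, 0, 0], [0, 0, 0], 0.055]
    - [[0, 0, 0], [0, 0, 0], 0.06]
    - [[0, 0, 0], [0, 0, 0], 0.06]
    - [[0, 0, 0], [0, 0, 0], 0.06]

```text
t: 25.37
tool_pos: [471.3, 254.0, 31.1]
ee_rot: [-1.918, -2.487, 0.001]
ft_force: [0.0, -0.0, 0.4]
finger_gap: 0.699
gripper_force: 0.0
```

Emit:
send_rows:
  motion:
    - [[0, 0, -0.01], [0, 0, 0], 0.06]
    - [[0, 0, -0.02], [0, 0, 0], 0.06]
    - [[0, 0, -0.04], [0, 0, 0], 0.06]
    - [[0, 0, -0.04], [0, 0, 0], 0.06]
    - [[0, 0, -0.04], [0, 0, 0], 0.06]
    - [[0, 0, -0.04], [0, 0, 0], 0.06]
    - [[0, 0, -0.03], [0, 0, 0], 0.06]
    - [[0, 0, -0.01], [0, 0, 0], 0.06]

```text
t: 26.03
tool_pos: [473.5, 254.9, 267.6]
ee_rot: [1.916, 2.484, 0.011]
ft_force: [0.5, 0.5, -0.1]
finger_gap: 0.703
gripper_force: 0.0
```

Emit:
send_rows:
  motion:
    - [[-0.015, 0, 0], [0, 0, 0], 0.06]
    - [[-0.035, 0, 0], [0, 0, 0], 0.06]
    - [[-0.035, 0, 0], [0, 0, 0], 0.06]
    - [[-0.035, 0, 0], [0, 0, 0], 0.06]
    - [[-0.035, 0, 0], [0, 0, 0], 0.06]
    - [[-0.035, 0, 0], [0, 0, 0], 0.06]
    - [[-0.02, 0, 0], [0, 0, 0], 0.06]
    - [[0, 0, 0], [0, 0, 0], 0.06]

```text
t: 26.7
tool_pos: [525.5, 47.3, 261.0]
ee_rot: [1.925, 2.482, -0.002]
ft_force: [1.3, -0.3, -0.2]
finger_gap: 0.702
gripper_force: 0.0
```

```bash
python3 -c "
from h import *
gate()
a=bot.get_image('scene');b=bot.get_image('top')
cv2.imwrite('pics/fin.png',np.hstack([cv2.resize(a[250:350,190:300],(400,364)),cv2.resize(b[180:280,160:270],(400,364))]))"
```

```text
26.7 [525.45426437  47.25400267 261.04239082] [ 1.30485527 -0.31920996 -0.18891186] [-0.0388233   0.00635184 -0.02447525] 0.7021853516202785 0.0 j6 1.269732662673153
r 128.45905449759277 pos ang 189.40351063248363 tool ang 0.3483829873170947
```

View pics/fin.png

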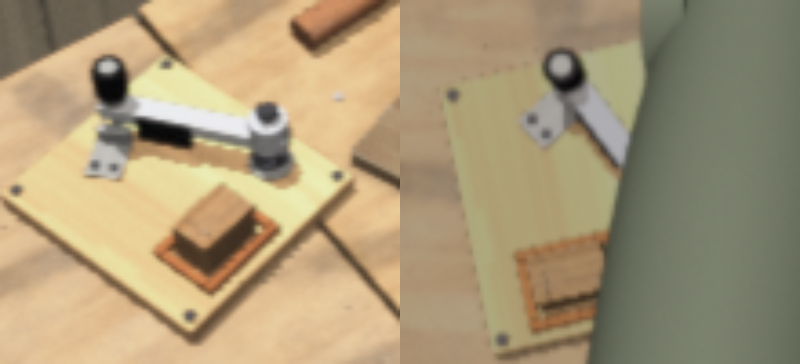

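The block sits flat inside the lips at about (215,235) in the left half of the picture. The gate is still latched, with the knob down, and the arm is clear.

```bash
python3 -c "
from station import bot
print(bot.job_done())"
```

```text
the job is handed in; nothing more can be done
None
```

I latched the gate open with the knob fully down, laid the small offcut flat in the pocket, left the wider offcut alone, and handed the job in at about 27 s; no verdict came back.

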